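Lay the boxed lens down in its carry case and shut the lid

ROBOT

A 7-joint arm with a two-finger parallel gripper is mounted at the origin on the work surface. World frame = base frame: x ahead of the robot, y to its left, z up, the work surface at z = 0. Lengths are in m, angles in rad, forces in N, time in s.
With the tool pointing down it reaches from about 0.4 to 0.875 m from the base axis. Payload 19.3 kg.
Tool frame: the origin (TCP) lies midway between the tips of the shut fingers; the grasp point (between the pads) lies 19 mm behind it; z points along the fingers, y is the line along which they close (so a half turn about z gives the same grasp; the last joint's range is limited). The gripper opens to 85 mm and grips with 20 to 120 N. Pads are 22 mm wide; open, the fingers measure 114 mm over their backs; the gripper's body (76 mm by 85 mm) begins 54 mm behind the grasp point. The pads swing forward as they close: fully open they stand 13 mm farther back than shut.
Start: joints at [1.076, 0.521, -0.036, 1.599, 0.021, 1.021, -0.113], TCP at [0.258, -0.569, 0.231] pointing down, gripper open.
Joint ranges: [-2.91, 2.91], [-0.3, 2.13], [-1.5, 1.42], [0.17, 2.43], [-1.26, 4.41], [0.16, 1.93], [-2.52, 2.52]. Speed limits (rad/s): [1.89, 1.89, 2.39, 2.39, 3.01, 3.01, 3.01].

INTERFACE

Orientations are given as [roll, pitch, yaw] about the fixed x, y, z axes, in that order (R = Rz(yaw) Ry(pitch) Rx(roll)).
In Python, from workcell import bot gives the robot as it stands.
- The arm moves only by the tool move_arm, never from a script. Its argument "moves" is a list that holds one entry, the list of rows, each a list of 7 numbers: the opening, from 0 (shut) to 1 (fully open), then the shift along the tool's x, y, z in units of 1000 mm (1.0 is 1000 mm), then the turn, a rotation vector about the tool's x, y, z in units of 2 pi rad (1.0 is 2 pi rad). A call has 1 to 5 rows; each row is the pose to reach, as a shift and turn from the pose commanded when the call began, along the tool's axes at that moment, turning the shorter way round; what a row does not reach only later rows make up. A row lasts 1/10 s, in which the tool goes at most 50 mm and 8.59 degrees, less where a joint would pass 70% of its speed; a pose out of reach is approached as far as the arm can. A call with a number of a shift or a turn outside -1 to 1 is refused whole. A call with a gripper value outside its range is refused whole. The fingers move at their own pace and stop on an object; "force" is the grip in N (left out, the last holds). Time passes only in rows, so rows that repeat a pose let the fingers close. It gives the time, the measured TCP pose, the force, the opening and the grip force at its end, in the units of the state.
- bot.observe(): the state, without advancing time (a new reading comes with each control period).
- bot.grab_frame(name): name is "scene" or "top" or "wrist"; returns the picture (384x512x3 uint8, red, green, blue); there is no depth.
- bot.camera_params(name): a dict with "vertical_fov" (degrees; the focal length in pixels is half the picture's height over the tangent of half this angle, whatever the lens; pixels are square), "cx", "cy" (the principal point, pixels), "R" (3x3) and "t" (3): a world point X has camera coordinates R X + t. Camera axes: x right, y down, z forward; pixel columns grow to the right and rows downward; lengths in m; the calibration is good to about 2 mm. A picture is of the moment at which its call begins: read the wrist's pose just before it. camera_params takes no time and is no camera call; for the wrist camera it gives the pose at the moment of the call.
- bot.job_done(): hands the job in; it is judged then, once.
The state is a dict: "clock": time; "qpos": joint angles; "qd": joint speeds; "joint_efforts": joint torques, N m; "position": TCP position; "tool_rot": TCP orientation; "force": force on the tool from outside, world axes, zero at the start; "moment": the same for the moment, N m; "grip_width": finger opening in m; "finger_force": force on a finger pad.
Only numpy, scipy, OpenCV 4.12 (cv2) and the standard library are available. Lean on these libraries where they do the work, as an engineer would, in place of code of your own. Each camera call takes 0.05 s, during which the arm holds its last target. There are 200 camera calls.

TASK

The lid of the carry case cannot shut because the tall yellow lens box stands on end inside it. With closed fingers, push the lens box over towards the middle of the case so that it lies flat on the case floor, then gently push the lid over until it is fully shut. Do not pick the box up, and leave the small orange film box and everything on the bench where it is.

Things in the scene. Friction and masses are not known exactly. Their poses are not given: they have to be found in the camera images.
- case: Fixed black open-topped carry case, 170 (its x) by 280 (its y) by 75 mm high, walls and floor 6 mm; origin at the centre of its underside, z up. Inner floor 6 mm, rim 75 mm above the bench. A blue lid is hinged along the whole top edge of its +x side. Its yaw varies about +90 degrees, so the open lid stands on the robot's left.
- case_lid (a joint): Lid angle, rad: 0 fully shut, 1.57 upright, 1.95 leaning right back; starts 1.7 to 1.92. Stiff hinge: the lid stays where left; 2 to 4 N near its free edge moves it. Flat panel, 170 (hinge to free edge) by 280 by 8 mm, no handle; shut, its top is 83 mm above the bench. Foam on its inner face cannot be felt. A standing lens box blocks it.
- case_hinge (a point): Middle of the lid hinge axis, at (85, 0, 75) mm in the case frame; the axis runs along the case's y and lies in the lid's inner face (underside when shut).
- case_lid_edge (a point): Middle of the lid's free edge, half-way through the 8 mm thickness, 170 mm from the hinge.
- lens_box: Loose yellow carton, black band, 85 (its x) by 55 (y) by 120 mm tall (z), 0.2 to 0.4 kg; origin under its centre. Starts upright on the case floor, 98 mm from the case centre at its +y or -y end, 85 mm side across the case, top 126 mm above the bench. Pushed high on its outer 85 mm face it tips about its lower edge, falls by itself past 25 degrees and lies 55 mm high, below the rim.
- lens_box_mid (a point): Centre of the lens box, 60 mm above its origin along its z.
- film_box: Small orange carton, 58 (x) by 36 (y) by 36 mm high, loose on the case floor at the other end from the lens box, about 98 mm from the case centre; origin at the centre of its underside. It stays where it is; there is room for the fallen lens box beside it.
- camera: Bystander: black and silver film camera, about 68 by 132 by 83 mm high, origin under its body. Leave alone.
- spare_lens: Bystander: black lens standing on end, 66 mm diameter, 75 mm high, origin at the centre of its underside. Leave alone.
- loupe: Bystander: clear loupe with red band, 48 mm diameter, 48 mm high, origin at the centre of its underside. Leave alone.
- canister: Bystander: black film canister with grey cap, 31 mm diameter, 50 mm high, origin at the centre of its underside. Leave alone.
- screwdriver: Bystander: screwdriver lying along its x, 170 mm long. Leave alone.
Things that resemble listed ones, but are neither listed nor needed, are in the scene too. Of the things shaped like the lens_box, the yellow one is meant. There is more than one size of the film_box; the one meant has the size given above.

How it is judged:
By the outcome, as a careful person would: the job done as asked, in the order asked, and still so for the second after the job is handed in, with the robot touching nothing.
It also fails if it takes over 58 s, if anything falls off the work surface, if the arm or the gripper's body presses on something with over 40 N, if the wrist force passes 120 N, or if a joint passes its speed limit or range.

## Working session

There is one attempt and no reset: what is moved stays moved. The work goes in short steps, Python scripts to look and compute and a tool call to move; the robot and the scene stay as the last step left them, time stands still between calls to the robot, and variables do not carry over. Pictures are saved under pics/ and viewed, at most 10 in all, crops included, and the job is handed in when it is done.

Besides the shell and the picture viewer there is one more tool, called as name(argument=value, ...), one argument or row to a line, values as JSON. move_arm: Moves the arm, as the interface text tells. Shifts and turns lie within -1 to 1; 1 stands for 1000 mm of shift or 2 pi rad of turn. Its arguments: {"type":"object","properties":{"moves":{"type":"array"},"force":{"type":"number"}},"required":["moves"]}

```bash
mkdir -p pics
cat > h.py <<'E'
import numpy as np,cv2
from workcell import bot
def grab(n,f):
    p=bot.camera_params(n); im=bot.grab_frame(n); cv2.imwrite('pics/'+f,im[:,:,::-1]); return im,p
def ray(p,u,v,z):
    f=192/np.tan(np.radians(p['vertical_fov'])/2)
    R=np.array(p['R']);t=np.array(p['t'])
    d=R.T@np.array([(u-p['cx'])/f,(v-p['cy'])/f,1]);c=-R.T@t
    return c+d*(z-c[2])/d[2]
def proj(p,X):
    f=192/np.tan(np.radians(p['vertical_fov'])/2)
    q=np.array(p['R'])@np.array(X)+np.array(p['t']); return q[0]/q[2]*f+p['cx'],q[1]/q[2]*f+p['cy']
E
python3 - <<'E'
from h import *
a,p=grab('top','top0.png');b,q=grab('scene','scene0.png')
print(p,q,bot.observe())
E
```

```text
{'vertical_fov': 52.90373261433361, 'cx': 255.87943246385095, 'cy': 194.53638919700998, 'R': array([[ 9.33660788e-04, -9.99999336e-01,  6.75917743e-04],
       [-9.74566211e-01, -1.06138626e-03, -2.24097241e-01],
       [ 2.24097809e-01, -4.49495788e-04, -9.74566555e-01]]), 't': array([9.34838382e-04, 5.38884635e-01, 1.06603990e+00])} {'vertical_fov': 47.66424434313989, 'cx': 252.13707089860557, 'cy': 182.56347664516076, 'R': array([[ 0.42933087,  0.90287747, -0.02207439],
       [ 0.5438296 , -0.2779579 , -0.79182623],
       [-0.72105781,  0.32795074, -0.6103474 ]]), 't': array([-0.21377126, -0.23130809,  1.52082507])} {'clock': 0.1, 'qpos': array([ 1.07574884,  0.52196856, -0.0363334 ,  1.59991869,  0.02119648,
        1.02109177, -0.11278829]), 'qd': array([ 0.0007695 , -0.00127545,  0.00123622, -0.00152765,  0.00089847,
        0.00146866,  0.00023233]), 'joint_efforts': array([ 5.38231383e-03, -9.28501296e+01,  1.98555976e+00, -3.70533836e+01,
        1.83613779e-02,  5.36530861e-03, -1.28978404e-04]), 'position': array([ 0.25747054, -0.56918986,  0.23078597]), 'tool_rot': array([-3.14059304e+00,  6.28557285e-05,  4.24851001e-01]), 'force': array([0.56784355, 0.43403137, 0.63136876]), 'moment': array([ 0.04484575, -0.01801776,  0.00403262]), 'finger_force': 0.0, 'grip_width': 0.08534876295418158}
```

View pics/top0.png

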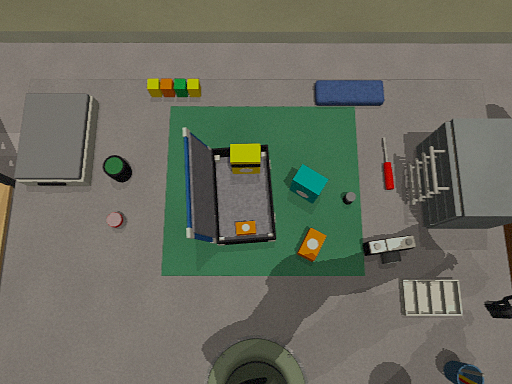

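View pics/scene0.png

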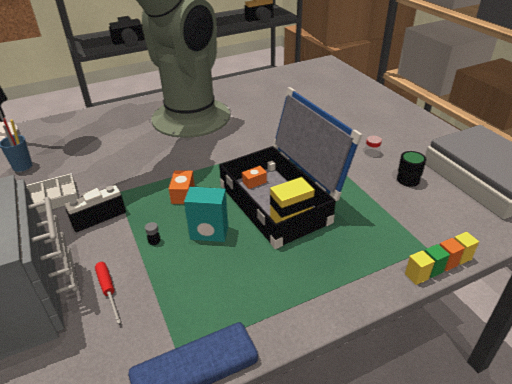

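The top view shows the yellow lens box standing in the case at its far end, about (245,157).

- **Could be taken for the lens box:** teal carton (309,183), yellow blocks (153,87) and (193,87). I choose (245,157), the yellow one with a black band.
- **Could be taken for the film box:** the one in the case (245,228) and a larger orange one outside (312,245). The meant one is in the case.

The lid is on the left, leaning back, with its free edge at about x=187.

Run:
```python
from h import *
im=cv2.imread('pics/top0.png');p=bot.camera_params('top')
hsv=cv2.cvtColor(im,cv2.COLOR_BGR2HSV)
m=cv2.inRange(hsv,(24,150,120),(35,255,255));m[:120]=0
n,l,s,c=cv2.connectedComponentsWithStats(m)
for i in range(1,n):
    if s[i,4]>50:
        cn=np.argwhere(l==i)[:,::-1].astype(np.float32);r=cv2.minAreaRect(cn);print(s[i],r)
        for k in cv2.boxPoints(r):print(k,ray(p,*k,.126).round(4))
cr=cv2.resize(im[115:265,165:345],None,fx=4,fy=4,interpolation=cv2.INTER_CUBIC);cv2.imwrite('pics/crop0.png',cr)
```

```text
[230 143  31  21 591] ((245.0, 153.0), (20.0, 30.0), 90.0)
[230. 143.] [0.6738 0.075  0.126 ]
[260. 143.] [ 0.6739 -0.01    0.126 ]
[260. 163.] [ 0.6146 -0.0099  0.126 ]
[230. 163.] [0.6145 0.0741 0.126 ]
```

View pics/crop0.png

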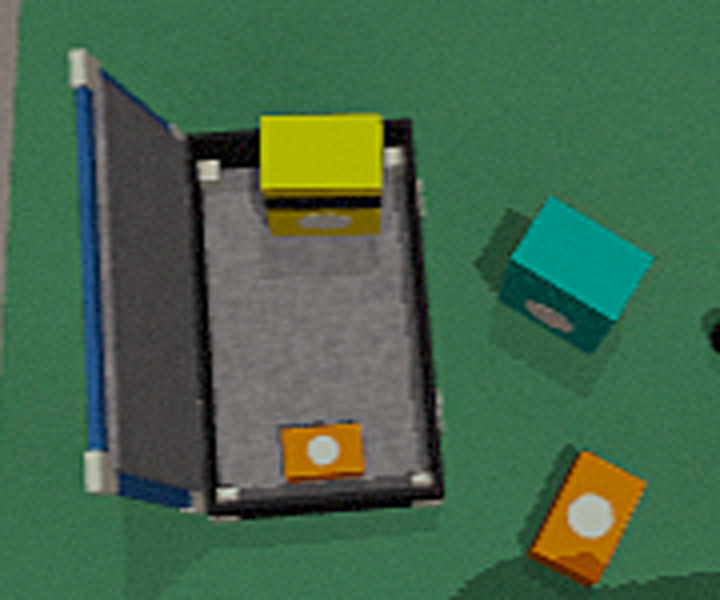

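The crop confirms the choice: the yellow carton has its black band and disc on the face towards the robot. The small film box lies at the near end of the case. Rim corners in the full picture are about (268,145), (276,240), (217,244) and (212,148).

Run:
```python
from h import *
p=bot.camera_params('top')
C=[ray(p,*k,.075) for k in [(212.5,148),(268,145),(275.7,240),(217.5,243.7)]]
for c in C:print(c.round(4))
print('centre',np.mean(C,0)); d=(C[0]-C[3]+C[1]-C[2]); print('yaw far dir deg',np.degrees(np.arctan2(d[1],d[0])))
print([np.linalg.norm(C[i]-C[(i+1)%4]).round(3) for i in range(4)])
# film box
print('film',ray(p,165+323/4,115+450/4,.042))
# lid free edge rays at several heights
for k in [(165+80/4,115+50/4),(165+95/4,115+490/4)]:
  for z in (.2,.22,.24,.25):print(ray(p,*k,z).round(3))
```

```text
[0.6772 0.1303 0.075 ]
[ 0.6868 -0.0344  0.075 ]
[ 0.4048 -0.0543  0.075 ]
[0.3942 0.1089 0.075 ]
centre [0.54074907 0.03762113 0.075     ]
yaw far dir deg 4.18092413557833
[np.float64(0.165), np.float64(0.283), np.float64(0.164), np.float64(0.284)]
film [0.4446747  0.03090138 0.042     ]
[0.69 0.19 0.2 ]
[0.681 0.186 0.22 ]
[0.673 0.182 0.24 ]
[0.669 0.18  0.25 ]
[0.397 0.168 0.2  ]
[0.395 0.165 0.22 ]
[0.392 0.162 0.24 ]
[0.391 0.16  0.25 ]
```

```bash
cat >> h.py <<'E'
from scipy.spatial.transform import Rotation as Ro
def row(tgt,rpy):
    s=bot.observe();R=Ro.from_euler('xyz',s['tool_rot'])
    d=R.inv().apply(np.array(tgt)-s['position']);w=(R.inv()*Ro.from_euler('xyz',rpy)).as_rotvec()/(2*np.pi)
    print(s['position'].round(4),s['tool_rot'].round(3),s['force'].round(1),'row',d.round(4),w.round(4))
E
python3 -c "
from h import *
row((.45,-.1,.26),(np.pi,0,.073))"
```

```text
[ 0.2575 -0.5692  0.2308] [-3.141  0.     0.425] [0.6 0.4 0.6] row [ 0.3688 -0.3482 -0.0289] [-0.0002  0.      0.056 ]
```

move_arm(
  moves=[
    [[0,0.369,-0.348,-0.029,0,0,0.056],[0,0.369,-0.348,-0.029,0,0,0.056],[0,0.369,-0.348,-0.029,0,0,0.056],[0,0.369,-0.348,-0.029,0,0,0.056],[0,0.369,-0.348,-0.029,0,0,0.056]],
  ],
)

```text
clock: 0.6
position: [0.3526, -0.3369, 0.2455]
tool_rot: [-3.142, 0.0, 0.073]
force: [1.9, -0.5, -0.1]
grip_width: 0.0124
finger_force: 0.0
```

```bash
python3 -c "
from h import *
row((.45,-.1,.26),(np.pi,0,.073))"
```

```text
[ 0.3526 -0.3369  0.2455] [-3.142  0.     0.073] [ 1.9 -0.5 -0.1] row [ 0.1144 -0.2292 -0.0145] [-0.  0. -0.]
```

move_arm(
  moves=[
    [[0,0.115,-0.23,-0.015,0,0,0],[0,0.115,-0.23,-0.015,0,0,0],[0,0.115,-0.23,-0.015,0,0,0],[0,0.115,-0.23,-0.015,0,0,0],[0,0.115,-0.23,-0.015,0,0,0]],
  ],
)

```text
clock: 1.1
position: [0.4476, -0.1062, 0.2603]
tool_rot: [3.141, 0.0, 0.073]
force: [1.2, -1.1, 0.3]
grip_width: 0.0001
finger_force: 0.0
```

```bash
python3 -c "
from h import *
row((.74,.04,.22),(np.pi,0,.073))"
```

```text
[ 0.4476 -0.1062  0.2603] [3.141 0.    0.073] [ 1.2 -1.1  0.3] row [ 0.3023 -0.1246  0.0403] [ 0.  0. -0.]
```

move_arm(
  moves=[
    [[0,0.302,-0.125,0,0,0,0],[0,0.302,-0.125,0,0,0,0],[0,0.302,-0.125,0,0,0,0],[0,0.302,-0.125,0,0,0,0],[0,0.302,-0.125,0,0,0,0]],
  ],
)

```text
clock: 1.6
position: [0.6723, 0.005, 0.2598]
tool_rot: [3.141, 0.0, 0.073]
force: [0.3, -0.3, 0.6]
grip_width: -0.0004
finger_force: 0.0
```

```bash
python3 -c "
from h import *
row((.735,.038,.11),(np.pi,0,.073))"
```

```text
[0.6723 0.005  0.2598] [3.141 0.    0.073] [ 0.3 -0.3  0.6] row [ 0.065  -0.0283  0.1497] [ 0.      0.0001 -0.    ]
```

move_arm(
  moves=[
    [[0,0.065,-0.028,0,0,0,0],[0,0.065,-0.028,0,0,0,0],[0,0.065,-0.028,0.04,0,0,0],[0,0.065,-0.028,0.08,0,0,0],[0,0.065,-0.028,0.08,0,0,0]],
  ],
)

```text
clock: 2.1
position: [0.7307, 0.0365, 0.1742]
tool_rot: [3.141, 0.009, 0.073]
force: [-0.2, 0.4, -0.5]
grip_width: -0.0
finger_force: 0.0
```

```bash
python3 -c "
from h import *
row((.735,.038,.11),(np.pi,0,.073))
a,p=grab('wrist','w1.png');b,q=grab('top','t1.png')
cv2.imwrite('pics/w1t.png',np.hstack([cv2.resize(a,(400,300)),cv2.resize(b[95:275,130:370],(400,300))])[:,:,::-1])"
```

```text
[0.7307 0.0365 0.1742] [3.141 0.009 0.073] [-0.2  0.4 -0.5] row [ 0.005  -0.0012  0.0642] [0.     0.0014 0.0001]
```

View pics/w1t.png

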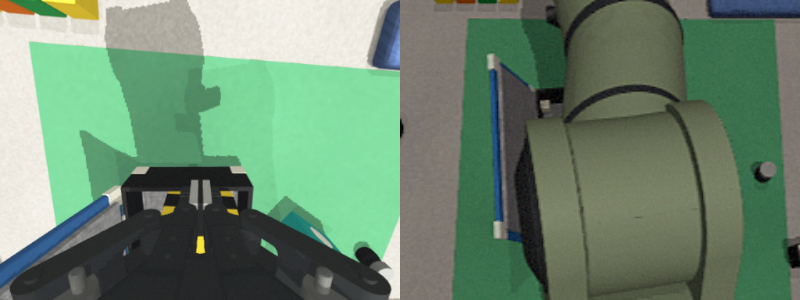

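The left half (wrist view) shows the closed fingertips at about (200,180), beyond the yellow box and above the far rim. The arm hides the case in the top view on the right. I go down outside the case and then push.

move_arm(
  moves=[
    [[0,0.004,-0.001,0.035,0,0.0014,0],[0,0.004,-0.001,0.066,0,0.0014,0],[0,0.004,-0.001,0.066,0,0.0014,0],[0,-0.02,-0.001,0.066,0,0.0014,0],[0,-0.035,-0.001,0.066,0,0.0014,0]],
  ],
)

```text
clock: 2.7
position: [0.699, 0.0351, 0.1174]
tool_rot: [-3.142, -0.012, 0.072]
force: [0.6, 0.4, 0.2]
grip_width: 0.0002
finger_force: 0.0
```

move_arm(
  moves=[
    [[0,-0.01,0,0,0,0,0],[0,-0.018,0,0,0,0,0],[0,-0.024,0,0,0,0,0],[0,-0.03,0,0,0,0,0]],
  ],
)

```text
clock: 3.1
position: [0.6691, 0.0329, 0.1152]
tool_rot: [-3.142, -0.011, 0.073]
force: [0.9, -0.2, 0.6]
grip_width: -0.0
finger_force: 0.3
```

move_arm(
  moves=[
    [[0,-0.007,0,0.002,0,0,0],[0,-0.014,0,0.004,0,0,0],[0,-0.021,0,0.005,0,0,0],[0,-0.028,0,0.005,0,0,0]],
  ],
)

```text
clock: 3.5
position: [0.64, 0.0308, 0.1082]
tool_rot: [3.142, -0.008, 0.073]
force: [-0.1, -0.1, 0.0]
grip_width: 0.0001
finger_force: 0.0
```

```bash
python3 -c "
from h import *
row((.735,.038,.11),(np.pi,0,.073))
a,p=grab('wrist','w2.png');b,q=grab('scene','s2.png')
cv2.imwrite('pics/w2t.png',np.hstack([cv2.resize(a,(400,300)),cv2.resize(b[95:275,160:400],(400,300))])[:,:,::-1])"
```

```text
[0.64   0.0308 0.1082] [ 3.142 -0.008  0.073] [-0.1 -0.1  0. ] row [ 0.0953 -0.0002 -0.001 ] [ 0.     -0.0013 -0.    ]
```

View pics/w2t.png

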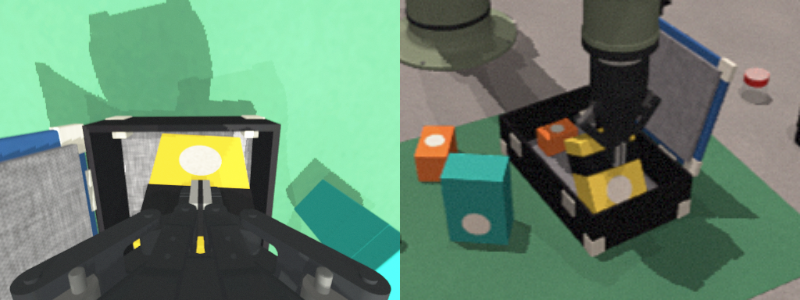

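The box has tipped towards the middle and seems to be falling, since the face with the disc is turning up at (200,160). I wait briefly, then look again from above.

move_arm(
  moves=[
    [[0,0,0,0,0,0,0],[0,0,0,0,0,0,0],[0,0,0,-0.04,0,0,0],[0,0,0,-0.09,0,0,0],[0,0,0,-0.14,0,0,0]],
  ],
)

```text
clock: 4.1
position: [0.6393, 0.0308, 0.2501]
tool_rot: [-3.141, -0.008, 0.073]
force: [1.0, 0.2, -0.3]
grip_width: 0.0002
finger_force: 0.0
```

```bash
python3 -c "
from h import *
row((.735,.038,.11),(np.pi,0,.073))
a,p=grab('wrist','w3.png');b,q=grab('scene','s3.png')
cv2.imwrite('pics/w3t.png',np.hstack([cv2.resize(a,(400,300)),cv2.resize(b[95:275,160:400],(400,300))])[:,:,::-1])"
```

```text
[0.6393 0.0308 0.2501] [-3.141 -0.008  0.073] [ 1.   0.2 -0.3] row [ 0.0948 -0.0002  0.1409] [-0.     -0.0013 -0.    ]
```

View pics/w3t.png

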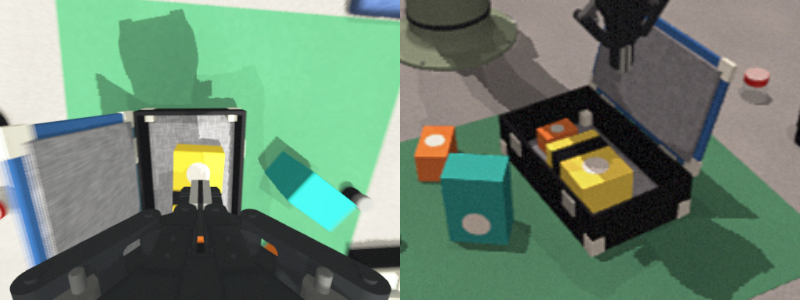

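The box lies flat on the floor, clear of the orange film box: scene crop (600,170) and (555,135). Next I go over the lid to its back.

move_arm(
  moves=[
    [[0,0,0,-0.05,0,-0.0013,0],[0,-0.02,-0.04,-0.055,0,-0.0013,0],[0,-0.097,-0.21,-0.055,0,-0.0013,0],[0,-0.097,-0.21,-0.055,0,-0.0013,0],[0,-0.097,-0.21,-0.055,0,-0.0013,0]],
  ],
)

```text
clock: 4.7
position: [0.5436, 0.2025, 0.3031]
tool_rot: [-3.141, -0.001, 0.073]
force: [1.3, 0.7, -0.4]
grip_width: 0.0001
finger_force: 0.0
```

```bash
python3 -c "
from h import *
row((.527,.232,.3),(np.pi,0,.073))
a,p=grab('top','t4.png')
cv2.imwrite('pics/t4c.png',cv2.resize(a[95:275,130:370],(720,540))[:,:,::-1])"
```

```text
[0.5436 0.2025 0.3031] [-3.141e+00 -1.000e-03  7.300e-02] [ 1.3  0.7 -0.4] row [-0.0144 -0.0306  0.0031] [-0.     -0.0002 -0.0001]
```

View pics/t4c.png

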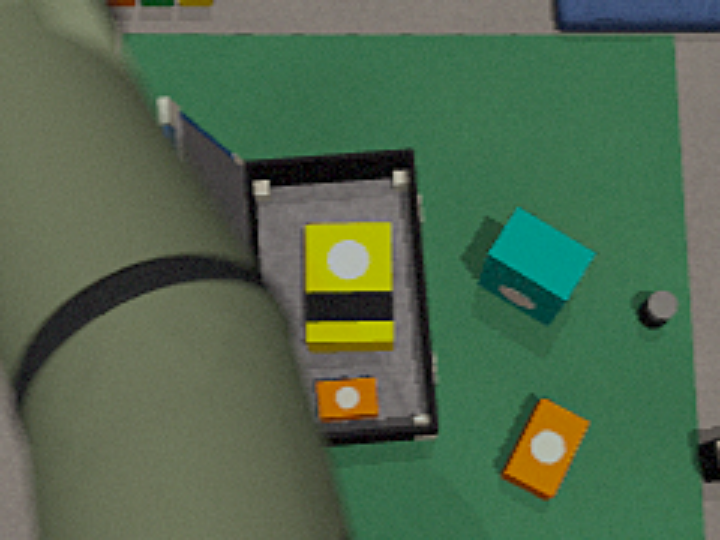

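The lens box lies flat at (348,285) in this crop, with a gap to the film box at (347,397). I finish moving behind the lid, go down, and touch it.

move_arm(
  moves=[
    [[0,-0.014,-0.045,0,0,0,0],[0,-0.014,-0.045,0,0,0,0],[0,-0.014,-0.045,0.045,0,0,0],[0,-0.014,-0.045,0.083,0,0,0],[0,-0.014,-0.045,0.083,0,0,0]],
  ],
)

```text
clock: 5.25
position: [0.5256, 0.2438, 0.2159]
tool_rot: [3.139, 0.006, 0.073]
force: [-0.3, 0.5, 1.0]
grip_width: -0.0001
finger_force: 0.0
```

move_arm(
  moves=[
    [[0,0,0.015,0,0,0,0],[0,0,0.03,0,0,0,0],[0,0,0.04,0,0,0,0],[0,0,0.05,0,0,0,0],[0,0,0.06,0,0,0,0]],
  ],
)

```text
clock: 5.75
position: [0.5321, 0.1843, 0.2207]
tool_rot: [-3.141, -0.002, 0.072]
force: [1.2, 2.6, 1.8]
grip_width: -0.0001
finger_force: 1.2
```

move_arm(
  moves=[
    [[0,0,0.012,0,0,0,0],[0,0,0.024,0,0,0,0],[0,0,0.036,0,0,0,0],[0,0,0.048,0.001,0,0,0],[0,0,0.06,0.002,0,0,0]],
  ],
)

```text
clock: 6.25
position: [0.5362, 0.1241, 0.2178]
tool_rot: [3.142, -0.001, 0.073]
force: [0.2, 1.9, -0.0]
grip_width: -0.0
finger_force: 0.8
```

move_arm(
  moves=[
    [[0,0,0.01,0.001,0,0,0],[0,0,0.02,0.002,0,0,0],[0,0,0.03,0.005,0,0,0],[0,0,0.04,0.01,0,0,0],[0,0,0.05,0.015,0,0,0]],
  ],
)

```text
clock: 6.75
position: [0.5398, 0.0744, 0.2024]
tool_rot: [3.142, -0.001, 0.073]
force: [0.1, 0.2, 0.6]
grip_width: 0.0005
finger_force: 0.7
```

```bash
python3 -c "
from h import *
row((.541,.065,.201),(np.pi,0,.073))
a,p=grab('scene','s5.png')
cv2.imwrite('pics/s5c.png',cv2.resize(a[60:280,160:400],(480,440))[:,:,::-1])"
```

```text
[0.5398 0.0744 0.2024] [ 3.142e+00 -1.000e-03  7.300e-02] [0.1 0.2 0.6] row [0.0005 0.0095 0.0014] [ 0.     -0.0001 -0.    ]
```

View pics/s5c.png

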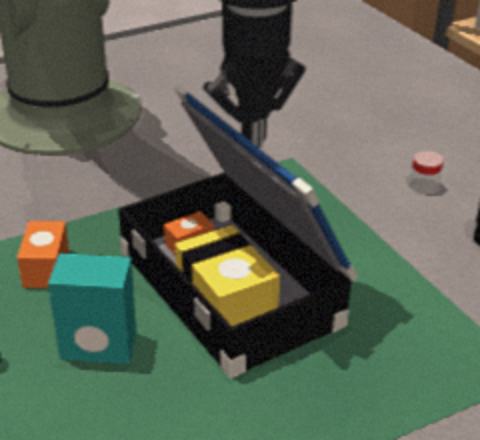

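The lid is past upright and leaning over the case at about 60°, with the closed fingers on its outer face (255,130). The boxes have not moved. I follow the arc down.

move_arm(
  moves=[
    [[0,0,0.01,0.003,0,0,0],[0,0,0.019,0.009,0,0,0],[0,0,0.028,0.015,0,0,0],[0,0,0.036,0.021,0,0,0],[0,0,0.043,0.029,0,0,0]],
  ],
)

```text
clock: 7.3
position: [0.543, 0.0316, 0.1734]
tool_rot: [3.141, -0.001, 0.073]
force: [-0.3, -0.3, 1.0]
grip_width: 0.0002
finger_force: 0.5
```

move_arm(
  moves=[
    [[0,0,0.007,0.007,0,0,0],[0,0,0.013,0.014,0,0,0],[0,0,0.018,0.022,0,0,0],[0,0,0.022,0.03,0,0,0],[0,0,0.026,0.038,0,0,0]],
  ],
)

```text
clock: 7.8
position: [0.5448, 0.0062, 0.1352]
tool_rot: [3.142, -0.001, 0.073]
force: [-0.2, 0.2, 1.0]
grip_width: 0.0001
finger_force: 0.4
```

move_arm(
  moves=[
    [[0,0,0.003,0.007,0,0,0],[0,0,0.006,0.015,0,0,0],[0,0,0.009,0.023,0,0,0],[0,0,0.011,0.031,0,0,0],[0,0,0.012,0.038,0,0,0]],
  ],
)

```text
clock: 8.3
position: [0.5457, -0.0057, 0.0971]
tool_rot: [3.142, -0.0, 0.073]
force: [0.7, 0.2, 0.5]
grip_width: -0.0004
finger_force: 0.3
```

Now the last 14 mm, down to the lid's closed height of 83 mm, watching the force.

move_arm(
  moves=[
    [[0,0,0.001,0.006,0,0,0],[0,0,0.001,0.011,0,0,0],[0,0,0.001,0.014,0,0,0],[0,0,0.001,0.014,0,0,0]],
  ],
)

```text
clock: 8.7
position: [0.5457, -0.0064, 0.0836]
tool_rot: [-3.142, -0.0, 0.073]
force: [-0.4, 0.3, 0.1]
grip_width: 0.0004
finger_force: 0.0
```

move_arm(
  moves=[
    [[0,0,0,0.001,0,0,0],[0,0,0,0.001,0,0,0]],
  ],
)

```text
clock: 8.9
position: [0.5459, -0.0064, 0.0831]
tool_rot: [-3.142, -0.001, 0.073]
force: [0.1, 0.7, -0.3]
grip_width: -0.0001
finger_force: 0.1
```

move_arm(
  moves=[
    [[0,0,0,0.001,0,0,0],[0,0,0,0.002,0,0,0]],
  ],
)

```text
clock: 9.1
position: [0.5461, -0.0064, 0.0825]
tool_rot: [3.141, -0.002, 0.073]
force: [-15.6, -0.3, 50.8]
grip_width: 0.0003
finger_force: 25.9
```

The lid is firmly against its stop. I retreat and check.

move_arm(
  moves=[
    [[0,0,0,-0.005,0,0,0],[0,0,0,-0.03,0,0,0],[0,0,0,-0.08,0,0,0],[0,0,0,-0.12,0,0,0],[0,0,0,-0.15,0,0,0]],
  ],
)

```text
clock: 9.6
position: [0.5461, -0.0064, 0.2337]
tool_rot: [3.142, -0.003, 0.073]
force: [0.6, -0.1, 0.3]
grip_width: -0.0
finger_force: 0.0
```

```bash
python3 -c "
from h import *
print(bot.observe()['force'])
a,p=grab('scene','s6.png')
cv2.imwrite('pics/s6c.png',cv2.resize(a[60:280,160:400],(720,660))[:600,:,::-1])"
```

```text
[ 0.59183034 -0.14137499  0.27683117]
```

View pics/s6c.png

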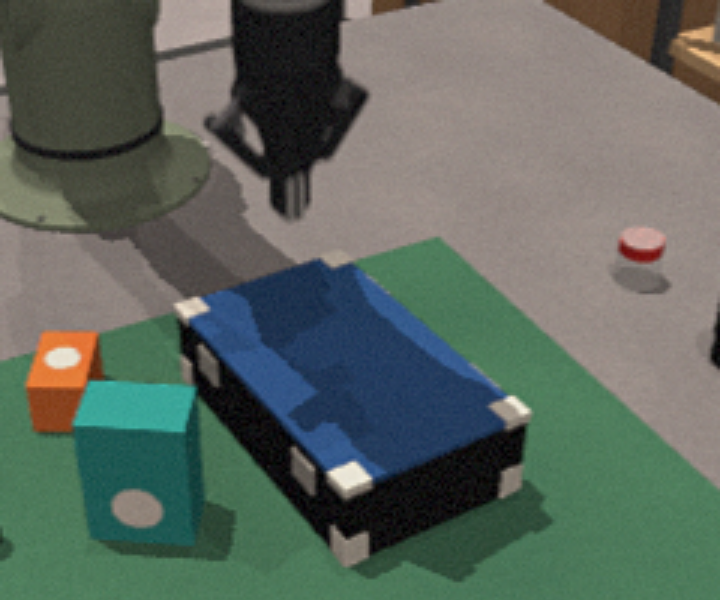

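The lid lies flat and flush on the rim (corners at (190,308), (350,478) and (510,410)), and the gripper is clear of it.

```bash
python3 -c "
from workcell import bot
print(bot.job_done())"
```

```text
the job is handed in; nothing more can be done
None
```

The lens box lies flat in the case, clear of the film box when last seen before the lid closed; the lid is fully shut, no bystander was touched, and the job was handed in at about 9.7 s (the last press on the shut lid briefly read about 51 N at the wrist, under the 120 N limit).

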